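# Take a peak reading of a sprung tile against its spacer

### The arm

A 6-joint arm with a two-finger parallel gripper is mounted at the origin on a cart in front of the work surface, level with it; the furniture and walls round the work are solid. World frame = base frame: x ahead of the robot, y to its left, z up, the work surface at z = 0. Lengths are in mm, angles in rad, forces in N, time in s.
With the tool pointing down it reaches from about 275 to 850 mm from the base axis. Payload 5.2 kg.
Tool frame: the origin (TCP) lies midway between the tips of the shut fingers; the grasp point (between the pads) lies 19 mm behind it; z points along the fingers, y is the line along which they close (so a half turn about z gives the same grasp; the last joint's range is limited). The gripper opens to 85 mm and grips with 20 to 120 N. Pads are 22 mm wide; open, the fingers measure 114 mm over their backs; the gripper's body (76 mm by 85 mm) begins 54 mm behind the grasp point. The pads swing forward as they close: fully open they stand 13 mm farther back than shut.
Start: joints at [1.106, 0.259, 1.535, -0, 1.348, -0.203], TCP at [142.328, 531.27, 231.31] pointing down, gripper open.
Joint ranges: [-3.14, 3.14], [-0.91, 2.08], [0.19, 2.58], [-1.22, 4.36], [0.22, 2.71], [-3.12, 3.12]. Speed limits (rad/s): [2.57, 2.57, 3.14, 3.14, 3.14, 3.14].

### API

Orientations are given as a unit quaternion [w, x, y, z].
In Python, from bench import state, cams, workorder gives the robot as it stands. The module is installed in compiled form; this text tells all that it offers.
- The arm moves only by the tool step_arm, never from a script. Its argument "deltas" is a list of rows, each a list of 2 entries, a list of its own where there are three numbers: the shift along the tool's x, y, z normalised to -1 to 1, where 1 is 50 cm, then the turn, a rotation vector about the tool's x, y, z normalised to -1 to 1, where 1 is 360 degrees. A call has 1 to 5 rows; each row is the pose to reach, as a shift and turn from the pose commanded when the call began, along the tool's axes at that moment, turning the shorter way round; what a row does not reach only later rows make up. A row lasts 1/10 s, in which the tool goes at most 50 mm and 8.59 degrees, less where a joint would pass 70% of its speed; a pose out of reach is approached as far as the arm can. A call with a number of a shift or a turn outside -1 to 1 is refused whole. A call with a gripper value outside its range is refused whole. "claw" is the opening, from 0 (shut) to 1 (fully open), set as the call begins (left out, the last holds). The fingers move at their own pace and stop on an object; "force" is the grip in N (left out, the last holds). Time passes only in rows, so rows that repeat a pose let the fingers close. It gives the time, the measured TCP pose, the force, the opening and the grip force at its end, in the units of the state.
- state(): the state, without advancing time (a new reading comes with each control period).
- cams.capture(name): name is "scene" or "top" or "wrist"; returns (picture, depth): 420x560x3 uint8, red, green, blue; 420x560 float32, mm along the optical axis (not along the pixel's ray), 0 where there is no reading.
- cams.camera_info(name): a dict with "K" (3x3 intrinsics, pixels), "rvec" (rotation vector, rad) and "tvec" (3), from world to camera coordinates, as OpenCV has them; the wrist camera has in their place "tool_from_camera" (4x4, takes a point from camera to tool coordinates, whose origin is the TCP and whose axes are the flange's). Camera axes: x right, y down, z forward; pixel columns grow to the right and rows downward; lengths in mm; the calibration is good to about 2 mm. A picture is of the moment at which its call begins: read the wrist's pose just before it. camera_info takes no time and is no camera call.
- workorder.hand_in(): hands the job in; it is judged then, once.
The state is a dict: "time_s": time; "joints": joint angles; "qd": joint speeds; "joint_efforts": joint torques, N m; "eef_pos": TCP position; "orientation": TCP orientation; "contact_force": force on the tool from outside, world axes, zero at the start; "wrist_torque": the same for the moment, N m; "finger_gap": opening from 0.0 (shut) to 1.0 (fully open); "grasp_force": force on a finger pad.
Only numpy, scipy, OpenCV 4.12 (cv2) and the standard library are available. Lean on these libraries where they do the work, as an engineer would, in place of code of your own. Each camera call takes 0.05 s, during which the arm holds its last target. There are 200 camera calls.

### The job

Turn the black reset knob on top of the dial anticlockwise until the peak hand is back at its zero stop, then pick up the steel spacer by its tab and lower it, tab up, into the one gap behind the white tile that is wide enough for it, until it stands on the bed. Let go of the spacer, then press the tile steadily with the gripper's fingers away from the robot until it bears flush on the spacer, and finish while still holding it pressed there. The peak hand has to show this press alone, so do not push the tile in at any other time; leave the other things on the desk where they are.

Things in the scene. Friction and masses are not known exactly. Their poses are not given: they have to be found in the camera images.
- fixture: Fixed gauging fixture. Origin on the desk under the gap-side face of the resting tile; x towards the dial, away from the robot; z up. Aluminium bed 156 mm wide, x -58 to 128 mm, top at 12 mm; on it the white tile, the gaps, a steel stop bar (x 26 to 42, 146 wide) with three pads, the tile's yoke, a dial lying face up (axis x 94, y 0, diameter 62). Only reset knob and spacer tab rise above 45 mm.
- tile (a joint): How far the tile is pushed in (m): 0 at rest, at most 0.009, along the fixture's +x. Springs push it back: 3 N at rest, 0.5 N more per mm, and 1 to 2 N of drag, so about 7 N takes it 4 mm in, where it meets the spacer in the wide gap; press with 10 to 20 N. The dial's slim live hand follows it at 0.15 rad per mm and pushes the peak hand ahead of it.
- tile_front (a point): Middle of the top edge of the tile's front face (towards the robot, the face to press); x axis is the press direction. The white tile stands upright, 110 mm wide (y), 9 mm thick, between two aluminium carrier blocks; its front is clear over the middle 90 mm, from the bed (12 mm above the desk) to its top edge (44 mm). The bed before it is clear for 45 mm.
- peak_hand (a joint): Angle of the peak hand and its reset knob (rad): 0 at the zero stop (hand pointing along the fixture's +x), growing clockwise seen from above, at most 1.6; it starts somewhere between 1.05 and 1.45. Light friction, it stays where it is left.
- reset_knob (a point): Centre of the flat top of the reset knob: a black round fluted knob on the dial's axis, diameter 23 mm, 17 mm high (its top is 62 mm above the desk, its underside 2 mm above the dial's window). Turn it about the vertical axis.
- pad_short: Shortest of three steel stop pads, the one at the wide gap; the pads change places between runs. Each is 33 mm wide, 30 mm high, 36 mm apart, with a 1.5 mm lead-in bevel on top. Lengths 8, 14 and 17 mm leave gaps of 18, 12 and 9 mm to the resting tile. Origin: middle of its lower back edge, on the stop bar's face at bed height; axes as the fixture's, its face at x = -8 mm.
- wide_gap (a point): Centre of the floor of the 18 mm gap in front of the shortest pad, on the bed (12 mm above the desk), with the tile at rest; axes as the fixture's, x across the gap. Under the middle of the spacer when that is in its place.
- spacer: Loose steel spacer, 0.13 kg, upright on the desk: block 14 mm thick (x), 28 wide (y), 34 high, its foot bevelled to 11 x 25 mm over the lowest 3 mm; above it a flat tab 10 mm thick (x), 22 wide (y), from 34 to 66 mm above the foot. Origin: centre of its underside, z up. Its thickness goes across the gap; either way round will do.
- lens_cap: Bystander: round black lens cap, 51 mm diameter, 9 mm high, origin at the centre of its underside.
- bush: Bystander: turned steel bush, 34 mm diameter, 30 mm high, origin at the centre of its underside.
- gear: Bystander: small spur gear, 44 mm diameter, 12 mm high, origin at the centre of its underside.
- bench_timer: Bystander: round bench timer 66 x 58 x 18 mm, origin at the centre of its underside.
There are look-alikes about, which are no part of the job. There is more than one size of the fixture; the job needs the larger.

How it is judged (in metres and radians):
On the way, in this order (a step that is already met when the one before it is completed fails the run):
1. the peak hand is back at its zero stop (value of joint peak_hand below 0.07 rad), for 0.2 s.
2. the spacer stands on the bed in the wide gap, let go, with the peak hand still at zero (x of spacer in the frame of wide_gap between -0.0045 and 0.0045 m and y of spacer in the frame of wide_gap between -0.009 and 0.009 m and z of spacer in the frame of wide_gap between -0.003 and 0.003 m and angle between spacer's own z axis and vertical below 0.12 rad and angle between the x axis of spacer and the x axis of wide_gap, either way round below 0.2 rad and contact force between the fingers and spacer below 0.1 N and value of joint peak_hand below 0.12 rad), for 0.2 s.
At the end, for the whole second after the job is handed in: Spacer upright on the bed in the 18 mm gap (4.5 mm across, 9 mm along, 3 mm high, tilt 0.12, turn 0.2 rad); fingers press the tile over 3 N; tile on spacer and spacer on short pad over 1.5 N; tile 3.2 to 5.5 mm in; peak hand at 0.4 to 0.88 rad; held for the last second (x of spacer in the frame of wide_gap between -0.0045 and 0.0045 m and y of spacer in the frame of wide_gap between -0.009 and 0.009 m and z of spacer in the frame of wide_gap between -0.003 and 0.003 m and angle between spacer's own z axis and vertical below 0.12 rad and angle between the x axis of spacer and the x axis of wide_gap, either way round below 0.2 rad and contact force between the fingers and tile above 3 N and contact force between spacer and tile above 1.5 N and contact force between spacer and pad_short above 1.5 N and value of joint tile between 0.0032 and 0.0055 m and value of joint peak_hand between 0.4 and 0.88 rad); the arm keeps its last pose, push and grip.
It fails at once if a bystander is pushed more than 25 mm from its place (distance of any of lens_cap, bush, gear, bench_timer from where it was at the start of the episode above 0.025 m).
It also fails if it takes over 72 s, if anything falls off the work surface, if the arm or the gripper's body presses on something with over 40 N, if the wrist force passes 120 N, or if a joint passes its speed limit or range.

## Working session

There is one attempt and no reset: what is moved stays moved. The work goes in short steps, Python scripts to look and compute and a tool call to move; the robot and the scene stay as the last step left them, time stands still between calls to the robot, and variables do not carry over. Pictures are saved under pics/ and viewed, at most 10 in all, crops included, and the job is handed in when it is done.

Besides the shell and the picture viewer there is one more tool, called after "Request:" as name(argument=value, ...) on one line, values as JSON. step_arm: Moves the arm, as the interface text tells. Scaled input: -1 to 1 covers 50 cm each way for a shift and 360 degrees each way for a turn. Its arguments: {"type":"object","properties":{"deltas":{"type":"array","items":{"type":"array"}},"claw":{"type":"number"},"force":{"type":"number"}},"required":["deltas"]}

```bash
mkdir -p pics
cat > h.py <<'E'
import numpy as np, cv2
from bench import state, cams, workorder
from scipy.spatial.transform import Rotation as R
def cap(n):
    s=state(); p,d=cams.capture(n); np.savez(f'{n}.npz',p=p,d=d,pos=s['eef_pos'],q=s['orientation']); return p,d
def T(n,z):
    i=cams.camera_info(n); K=np.array(i['K'])
    if n=='wrist':
        q=z['q']; M=np.eye(4); M[:3,:3]=R.from_quat([q[1],q[2],q[3],q[0]]).as_matrix(); M[:3,3]=z['pos']
        return K,M@np.array(i['tool_from_camera'])
    M=np.eye(4); M[:3,:3]=cv2.Rodrigues(np.array(i['rvec'],float))[0]; M[:3,3]=np.ravel(i['tvec']); return K,np.linalg.inv(M)
def pt(n,u,v,zpl=None):
    z=np.load(f'{n}.npz'); K,M=T(n,z); r=np.linalg.inv(K)@[u,v,1]
    if zpl is None: 
        d=z['d'][int(v),int(u)]; return (M@np.r_[r*d,1])[:3]
    w=M[:3,:3]@r; o=M[:3,3]; return o+w*(zpl-o[2])/w[2]
def proj(n,P):
    z=np.load(f'{n}.npz'); K,M=T(n,z); c=np.linalg.inv(M)@np.r_[P,1]; c=K@c[:3]; return c[:2]/c[2]
def save(name,p): cv2.imwrite('pics/'+name,p[:,:,::-1])
def cloud(n):
    z=np.load(f'{n}.npz'); K,M=T(n,z); d=z['d']; v,u=np.mgrid[:d.shape[0],:d.shape[1]]
    r=np.stack([u,v,np.ones_like(u)],-1)@np.linalg.inv(K).T*d[...,None]; return r@M[:3,:3].T+M[:3,3], d>0
E
python3 - <<'E'
from h import *
for n in ['top','scene','wrist']:
    p,d=cap(n)
    if n!='wrist': save(n+'1.png',p)
    print(n,cams.camera_info(n))
print(state())
E
```

```text
top {'K': array([[545.21934108,   0.        , 280.74617889],
       [  0.        , 545.21934108, 198.23236177],
       [  0.        ,   0.        ,   1.        ]]), 'rvec': array([ 2.10225912, -2.12203583,  0.20075417]), 'tvec': array([ -84.24340632,  526.52037245, 1207.57290152])}
scene {'K': array([[475.54248512,   0.        , 273.7153506 ],
       [  0.        , 475.54248512, 206.70670452],
       [  0.        ,   0.        ,   1.        ]]), 'rvec': array([ 1.96869402, -0.89430247,  0.50764118]), 'tvec': array([-417.80372361,  227.78120614,  821.65627929])}
wrist {'K': array([[329.77965333,   0.        , 278.94769799],
       [  0.        , 329.77965333, 215.38464533],
       [  0.        ,   0.        ,   1.        ]]), 'tool_from_camera': array([[-5.59445609e-04, -9.45795754e-01, -3.24761571e-01,
         8.41292255e+01],
       [ 9.99999826e-01, -5.90395254e-04, -3.23987724e-06,
         3.03796598e-01],
       [-1.88673428e-04, -3.24761517e-01,  9.45795920e-01,
        -1.43074666e+02],
       [ 0.00000000e+00,  0.00000000e+00,  0.00000000e+00,
         1.00000000e+00]])}
{'time_s': 0.15, 'joints': array([ 1.10619500e+00,  2.59214673e-01,  1.53585218e+00,  1.29493911e-05,
        1.34797402e+00, -2.02784725e-01]), 'qd': array([ 1.61562930e-03, -4.27725632e-05, -3.21751572e-03, -2.50115689e-04,
       -6.54641319e-04, -1.15461846e-03]), 'joint_efforts': array([ 1.10124576e-03, -4.46389604e+01, -2.90818816e+01, -3.50378696e-04,
        8.13942868e-03,  1.12471065e-05]), 'eef_pos': array([142.13989769, 530.89802745, 230.63639737]), 'orientation': array([-2.43136329e-04,  1.30536114e-01,  9.91443291e-01, -6.82099437e-04]), 'contact_force': array([-0.71891119,  0.34413568, -0.28472703]), 'wrist_torque': array([-0.04309411,  0.06582225, -0.01471036]), 'grasp_force': 0.0, 'finger_gap': 0.9990333694395922}
```

View pics/top1.png

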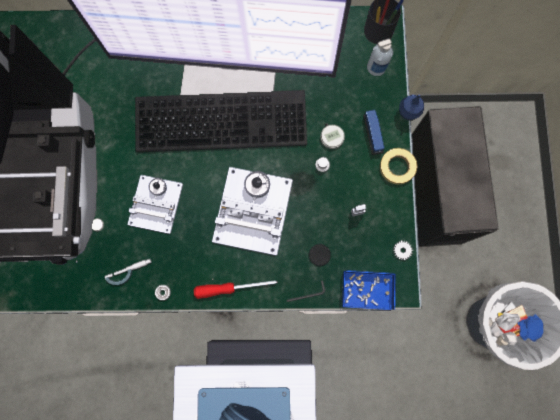

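View pics/scene1.png

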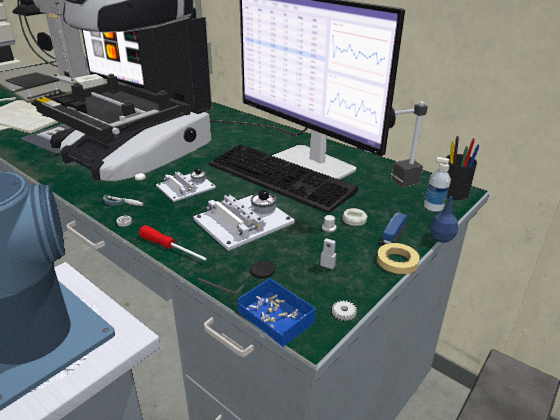

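The larger fixture is at about top px (253,210), with its knob at (258,183). The spacer is at (358,210), the lens cap at (319,255), the bush at (322,165), the gear at (403,250) and the timer at (332,136).

Run:
```python
from h import *
for u,v in [(258,183),(358,208),(228,170),(292,180),(280,253),(213,243),(319,255),(322,165),(332,136),(403,250),(400,165)]:
    print(u,v,pt('top',u,v).round(1))
z=np.load('top.npz'); a=cv2.resize(z['p'][155:265,200:300],None,fx=5,fy=5,interpolation=cv2.INTER_CUBIC)
b=cv2.resize(z['p'][185:235,340:380],None,fx=5,fy=5,interpolation=cv2.INTER_CUBIC)
c=np.zeros((550,710,3),np.uint8); c[:,:500]=a; c[:250,505:705]=b; save('topc.png',c)
P,m=cloud('top'); 
# segment spacer: points z>8 near
k=m&(P[...,2]>48)&(P[...,2]<75)
c=pt('top',358,208); k1=k&(np.hypot(P[...,0]-c[0],P[...,1]-c[1])<40)
print(np.argwhere(k1)[:,::-1].tolist()); print(P[k1].round(1))
```

```text
258 183 [559.8 -37.2  63.3]
358 208 [ 498.6 -264.8   65.3]
228 170 [604.8  38.   11.3]
292 180 [ 580.7 -116.3    1.5]
280 253 [403.9 -85.9   5.2]
213 243 [429.1  72.3   4.4]
319 255 [ 398.  -177.2    8.8]
322 165 [ 610.4 -188.    27.7]
332 136 [ 684.4 -214.3   21.3]
403 250 [ 408.5 -375.2    2.8]
400 165 [ 615.5 -379.3    0.8]
[[361, 205], [362, 205], [363, 205], [364, 205], [357, 206], [358, 206], [359, 206], [360, 206], [361, 206], [362, 206], [363, 206], [364, 206], [355, 207], [356, 207], [357, 207], [358, 207], [359, 207], [360, 207], [361, 207], [362, 207], [363, 207], [364, 207], [355, 208], [356, 208], [357, 208], [358, 208], [359, 208], [360, 208], [361, 208], [362, 208], [363, 208], [364, 208], [365, 208], [355, 209], [356, 209], [357, 209], [358, 209], [359, 209], [360, 209], [361, 209], [362, 209], [363, 209], [364, 209], [355, 210], [356, 210], [357, 210], [358, 210], [359, 210], [360, 210], [361, 210], [363, 210], [355, 211], [356, 211], [357, 211], [358, 211], [359, 211]]
[[ 506.2 -272.4   61.5]
 [ 505.4 -274.1   65.5]
 [ 505.1 -276.2   67. ]
 [ 505.3 -278.7   65.5]
 [
[... 546 characters left out ...]
.5]
 [ 497.6 -268.7   70.2]
 [ 498.9 -271.9   63.2]
 [ 498.3 -273.8   66. ]
 [ 498.6 -276.3   64.3]
 [ 498.  -278.1   67.6]
 [ 497.9 -280.3   68.2]
 [ 497.4 -258.7   59.2]
 [ 496.  -260.    67. ]
 [ 496.1 -262.3   66.2]
 [ 496.2 -264.7   65.7]
 [ 495.8 -266.6   67.8]
 [ 496.7 -269.6   62.7]
 [ 496.6 -271.8   63. ]
 [ 497.  -274.4   60.7]
 [ 496.7 -276.5   61.9]
 [ 497.2 -279.2   59.5]
 [ 495.6 -259.    56.5]
 [ 494.3 -260.3   63.7]
 [ 493.9 -262.3   65.5]
 [ 493.7 -264.4   66.9]
 [ 494.8 -267.5   60.6]
 [ 494.8 -269.8   60.5]
 [ 495.9 -273.    54.2]
 [ 496.4 -278.1   50.6]
 [ 494.6 -259.8   49.1]
 [ 493.6 -261.5   54.2]
 [ 493.3 -263.5   55.8]
 [ 494.3 -266.6   50.3]
 [ 494.6 -269.1   48.3]]
```

View pics/topc.png

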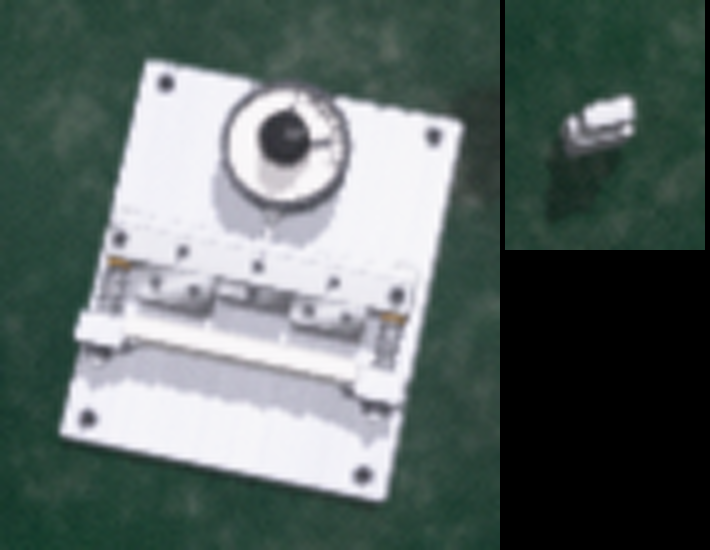

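The crop shows bed corners at (147,60), (462,120), (387,500) and (60,435). The short pad is the middle one (~(255,295)), and the hand points right at about (335,143). The spacer tab's width runs mostly along the image's horizontal.

```bash
cat >> h.py <<'E'
def fit(model,world):
    a=np.array(model,float)[:,:2]; b=np.array(world,float)[:,:2]; ac,bc=a-a.mean(0),b-b.mean(0)
    th=np.arctan2((ac[:,0]*bc[:,1]-ac[:,1]*bc[:,0]).sum(),(ac*bc).sum()); c,s=np.cos(th),np.sin(th)
    o=b.mean(0)-np.array([[c,-s],[s,c]])@a.mean(0); res=(a@np.array([[c,-s],[s,c]]).T+o-b); return o,th,res
E
python3 - <<'E'
from h import *
w=[pt('top',200+u/5-.4,155+v/5-.4,12) for u,v in [(147,60),(462,120),(387,500),(60,435)]]
o,th,r=fit([(128,78),(128,-78),(-58,-78),(-58,78)],w); print(o,th,r.round(1))
c,s=np.cos(th),np.sin(th); print('knob',o+94*np.array([c,s]),'gap',o+9*np.array([c,s]))
P,m=cloud('top'); k=m&(P[...,2]>58)&(P[...,2]<75)
for cc in [(560,-37),(499,-268)]:
    kk=k&(np.hypot(P[...,0]-cc[0],P[...,1]-cc[1])<25); q=P[kk]
    print(len(q),q.mean(0)); print(cv2.minAreaRect(q[:,:2].astype(np.float32)))
st=state();q=st['orientation'];print(R.from_quat([q[1],q[2],q[3],q[0]]).as_matrix().round(3))
E
```

```text
[472.19272551 -14.07837308] -0.20601614272931706 [[ 0.3  0.5]
 [-0.1 -0.4]
 [-0.1  0.4]
 [-0.1 -0.5]]
knob [564.20496634 -33.3071936 ] gap [481.00240814 -15.91943037]
76 [562.65079198 -31.93602817  61.52223226]
((563.7899169921875, -31.267715454101562), (22.706388473510742, 21.13553237915039), 0.5632805824279785)
48 [ 499.43533369 -269.12437027   65.00368591]
((499.9190368652344, -269.038818359375), (10.3960542678833, 21.311092376708984), 14.407756805419922)
[[-0.966  0.259 -0.001]
 [ 0.259  0.966 -0.001]
 [ 0.    -0.001 -1.   ]]
```

Request:
step_arm(deltas=[[[-0.072,-0.062,0.01],[0,0,0]],[[-0.144,-0.124,0.02],[0,0,0]],[[-0.216,-0.186,0.03],[0,0,0]],[[-0.288,-0.248,0.04],[0,0,0]],[[-0.36,-0.31,0.05],[0,0,0]]])

```text
time_s: 0.65
eef_pos: [276.5, 333.3, 206.0]
orientation: [0.0, 0.13, 0.991, -0.0]
contact_force: [1.0, -0.2, 0.2]
finger_gap: 1.0
grasp_force: 0.0
```

Request:
step_arm(deltas=[[[-0.36,-0.31,0.05],[0,0,0]],[[-0.36,-0.31,0.05],[0,0,0]],[[-0.36,-0.31,0.05],[0,0,0]],[[-0.36,-0.31,0.05],[0,0,0]],[[-0.36,-0.31,0.05],[0,0,0]]])

```text
time_s: 1.15
eef_pos: [410.9, 136.2, 181.1]
orientation: [0.0, 0.131, 0.991, -0.0]
contact_force: [0.6, 1.1, -0.4]
finger_gap: 0.999
grasp_force: 0.0
```

Request:
step_arm(deltas=[[[-0.3,-0.26,0.04],[0,0,0]],[[-0.3,-0.26,0.04],[0,0,0]],[[-0.3,-0.26,0.04],[0,0,0]],[[-0.3,-0.26,0.04],[0,0,0]],[[-0.3,-0.26,0.04],[0,0,0]]])

```text
time_s: 1.65
eef_pos: [524.0, -31.0, 160.4]
orientation: [0.001, 0.133, 0.991, -0.001]
contact_force: [0.1, 0.2, -0.6]
finger_gap: 1.0
grasp_force: 0.0
```

Request:
step_arm(deltas=[[[0,0,0],[0,0,0.119]],[[0,0,0],[0,0,0.119]],[[0,0,0],[0,0,0.119]],[[0,0,0],[0,0,0.119]],[[0,0,0],[0,0,0.119]]])

```text
time_s: 2.15
eef_pos: [520.5, -25.1, 161.1]
orientation: [-0.0, 0.486, 0.874, -0.0]
contact_force: [-0.3, 0.2, 0.2]
finger_gap: 1.001
grasp_force: 0.0
```

Request:
step_arm(deltas=[[[0,0,0],[0,0,0.119]],[[0,0,0],[0,0,0.119]],[[0,0,0],[0,0,0.119]],[[0,0,0],[0,0,0.119]],[[0,0,0],[0,0,0.119]]])

```text
time_s: 2.65
eef_pos: [520.5, -25.0, 161.1]
orientation: [-0.0, 0.772, 0.636, -0.0]
contact_force: [0.1, 0.6, -0.3]
finger_gap: 1.001
grasp_force: 0.0
```

Run:
```python
from h import *
p,d=cap('wrist'); save('w1.png',cv2.resize(p,(784,588)))
o=np.array([472.2,-14.1]);th=-.206;c,s=np.cos(th),np.sin(th)
for n,(x,y,z) in dict(knob=(94,0,62),bTL=(128,78,12),bTR=(128,-78,12),bBR=(-58,-78,12),bBL=(-58,78,12)).items():
    print(n,(proj('wrist',[o[0]+c*x-s*y,o[1]+s*x+c*y,z])*1.4).round(1))
st=state();q=st['orientation'];print(st['eef_pos'],R.from_quat([q[1],q[2],q[3],q[0]]).as_matrix().round(3),st['joints'])
```

```text
knob [471.6 302.8]
bTL [523.3 154.2]
bTR [500.  383.9]
bBR [238.6 380.8]
bBL [214.4 149.9]
[520.47054736 -25.03481155 161.13001128] [[ 0.198  0.98  -0.001]
 [ 0.98  -0.198  0.   ]
 [ 0.    -0.001 -1.   ]] [-2.62463378e-01  2.66900502e-01  1.70538084e+00  1.96251975e-04
  1.17018697e+00 -6.29989389e-02]
```

View pics/w1.png

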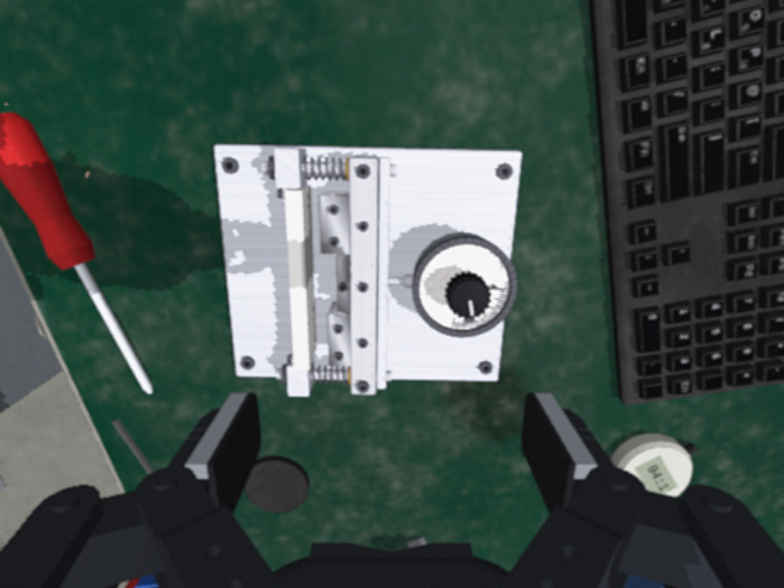

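Bed corners in this view are (216,146), (521,151), (498,380) and (238,377), with the knob top at about (468,297) and the white index pointing down. The gap is widest in the middle: the middle pad is hidden furthest under the bar.

Run:
```python
from h import *
z=np.load('wrist.npz')
w=[pt('wrist',u/1.4,v/1.4,12) for u,v in [(521,151),(498,380),(238,377),(216,146)]]
o,th,r=fit([(128,78),(128,-78),(-58,-78),(-58,78)],w); print(o,th,r.round(1))
c,s=np.cos(th),np.sin(th); print('knob',o+94*np.array([c,s]),'gap',o+9*np.array([c,s]),'direct',pt('wrist',468/1.4,297/1.4,62))
P,m=cloud('wrist'); k=m&(P[...,2]>57)&(P[...,2]<70)&(np.hypot(P[...,0]-564,P[...,1]+32)<22)
q=P[k]; print(len(q),q.mean(0),cv2.minEnclosingCircle(q[:,:2].astype(np.float32)))
a=cv2.resize(z['p'][90:285,140:380],None,fx=3.3,fy=3.05,interpolation=cv2.INTER_CUBIC)
save('w1c.png',a)
```

```text
[472.18901793 -11.40658554] -0.2085101445225573 [[ 1.3  0.3]
 [ 0.8 -1. ]
 [-0.6 -0.1]
 [-1.4  0.9]]
knob [564.15301593 -30.8648247 ] gap [480.99408156 -13.26960843] direct [562.70481658 -29.58210317  62.        ]
754 [562.48166992 -29.45186084  62.37056746] ((562.6752319335938, -30.574016571044922), 12.857024192810059)
```

View pics/w1c.png

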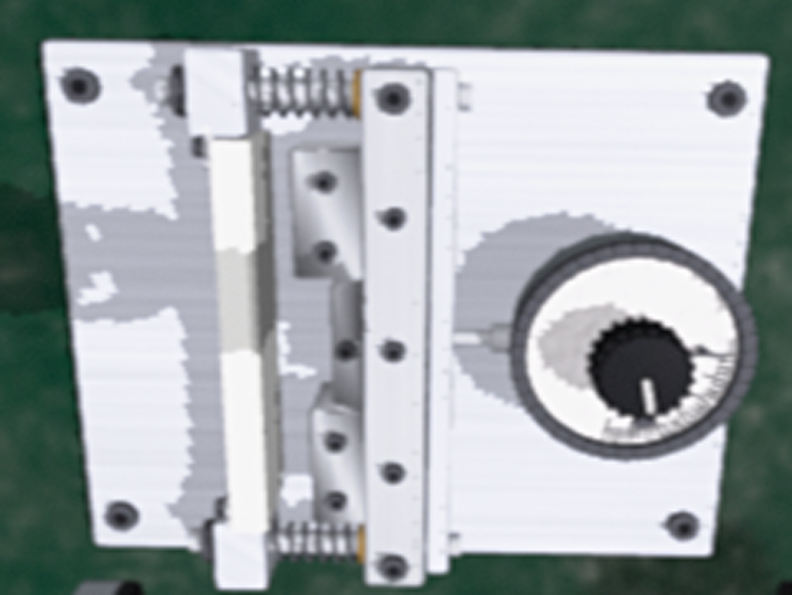

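Request:
step_arm(deltas=[[[0.0056,0.0866,0.06],[0,0,0]],[[0.0056,0.0866,0.12],[0,0,0]],[[0.0056,0.0866,0.17],[0,0,0]],[[0.0056,0.0866,0.21],[0,0,0]],[[0.0056,0.0866,0.22],[0,0,0]]], claw=0.5, force=20)

```text
time_s: 3.2
eef_pos: [561.9, -30.1, 48.7]
orientation: [-0.002, 0.769, 0.639, -0.002]
contact_force: [-0.3, 0.3, -0.1]
finger_gap: 0.499
grasp_force: 0.0
```

Request:
step_arm(deltas=[[[0,0,0],[0,0,0]],[[0,0,0],[0,0,0]],[[0,0,0],[0,0,0]]])

```text
time_s: 3.5
eef_pos: [565.1, -31.2, 52.7]
orientation: [0.001, 0.77, 0.638, 0.001]
contact_force: [0.6, 0.4, -0.1]
finger_gap: 0.502
grasp_force: 0.0
```

Request:
step_arm(deltas=[[[0,0,0],[0,0,0]],[[0,0,0],[0,0,0]],[[0,0,0],[0,0,0]]])

```text
time_s: 3.8
eef_pos: [564.3, -31.1, 51.8]
orientation: [0.0, 0.77, 0.638, 0.0]
contact_force: [-0.1, -0.5, 0.7]
finger_gap: 0.5
grasp_force: 0.0
```

Request:
step_arm(deltas=[[[0,0,0.004],[0,0,0]],[[0,0,0.004],[0,0,0]],[[0,0,0.004],[0,0,0]],[[0,0,0.004],[0,0,0]],[[0,0,0.004],[0,0,0]]], claw=0.2)

```text
time_s: 4.3
eef_pos: [563.6, -30.9, 49.3]
orientation: [-0.0, 0.77, 0.638, -0.0]
contact_force: [-4.2, 0.3, 4.9]
finger_gap: 0.255
grasp_force: 19.8
```

Request:
step_arm(deltas=[[[0,0,0],[0,0,0]],[[0,0,0],[0,0,0]],[[0,0,0],[0,0,0]],[[0,0,0],[0,0,0]],[[0,0,0],[0,0,0]]])

```text
time_s: 4.8
eef_pos: [563.6, -30.9, 49.3]
orientation: [-0.0, 0.77, 0.638, -0.0]
contact_force: [-4.9, 0.2, 5.4]
finger_gap: 0.255
grasp_force: 20.0
```

Request:
step_arm(deltas=[[[0,-0.001,0],[0,0,0]],[[0,-0.001,0],[0,0,0]],[[0,-0.001,0],[0,0,0]]])

```text
time_s: 5.1
eef_pos: [563.6, -30.9, 49.3]
orientation: [-0.0, 0.77, 0.638, -0.0]
contact_force: [-4.2, 0.0, 3.6]
finger_gap: 0.259
grasp_force: 19.7
```

Request:
step_arm(deltas=[[[0,-0.001,0],[0,0,0]],[[0,-0.001,0],[0,0,0]],[[0,-0.001,0],[0,0,0]]])

```text
time_s: 5.4
eef_pos: [563.5, -30.9, 49.3]
orientation: [0.0, 0.77, 0.638, 0.0]
contact_force: [-1.6, -1.0, 1.4]
finger_gap: 0.258
grasp_force: 19.6
```

Request:
step_arm(deltas=[[[0,0,0],[0,0,-0.015]],[[0,0,0],[0,0,-0.03]],[[0,0,0],[0,0,-0.045]],[[0,0,0],[0,0,-0.06]],[[0,0,0],[0,0,-0.075]]])

```text
time_s: 5.9
eef_pos: [563.5, -30.9, 49.3]
orientation: [0.0, 0.598, 0.801, 0.0]
contact_force: [-1.9, -0.7, 1.9]
finger_gap: 0.255
grasp_force: 19.6
```

Request:
step_arm(deltas=[[[0,0,0],[0,0,-0.015]],[[0,0,0],[0,0,-0.03]],[[0,0,0],[0,0,-0.045]],[[0,0,0],[0,0,-0.06]],[[0,0,0],[0,0,-0.075]]])

```text
time_s: 6.4
eef_pos: [563.4, -30.9, 49.3]
orientation: [0.0, 0.394, 0.919, 0.0]
contact_force: [-2.3, -0.0, 1.8]
finger_gap: 0.258
grasp_force: 19.6
```

Request:
step_arm(deltas=[[[0,0,0],[0,0,-0.015]],[[0,0,0],[0,0,-0.03]],[[0,0,0],[0,0,-0.045]],[[0,0,0],[0,0,-0.06]],[[0,0,0],[0,0,-0.075]]])

```text
time_s: 6.9
eef_pos: [563.9, -31.2, 49.3]
orientation: [0.001, 0.169, 0.986, -0.0]
contact_force: [-1.8, 0.3, -1.1]
finger_gap: 0.255
grasp_force: 20.2
```

```bash
python3 -c "
from h import *
s=state();print(s['wrist_torque'],s['contact_force'],s['eef_pos'],s['joints'])"
```

```text
[-0.11659503  0.30967145 -0.26447145] [-1.79553967  0.27416289 -1.11551088] [563.92584675 -31.15562017  49.2867419 ] [-2.52594057e-01  4.66956705e-01  1.72045612e+00 -1.12862819e-04
  9.52507934e-01 -1.48342102e+00]
```

Request:
step_arm(deltas=[[[0,0,0],[0,0,0]],[[0,0,0],[0,0,0]],[[0,0,0],[0,0,0]]])

```text
time_s: 7.2
eef_pos: [563.9, -31.1, 49.3]
orientation: [0.001, 0.172, 0.985, -0.0]
contact_force: [1.7, -1.6, -2.8]
finger_gap: 0.259
grasp_force: 20.1
```

Request:
step_arm(deltas=[[[0,0,0],[0,0,0]],[[0,0,0],[0,0,0]],[[0,0,0],[0,0,0]],[[0,0,0],[0,0,0]]], claw=0.5)

```text
time_s: 7.6
eef_pos: [563.1, -30.7, 49.3]
orientation: [-0.0, 0.171, 0.985, 0.0]
contact_force: [-0.1, 0.3, -0.5]
finger_gap: 0.499
grasp_force: 0.0
```

Request:
step_arm(deltas=[[[0,0,-0.03],[0,0,0]],[[0,0,-0.1],[0,0,0]],[[0,0,-0.16],[0,0,0]],[[0,0,-0.18],[0,0,0]],[[0,0,-0.18],[0,0,0]]])

```text
time_s: 8.1
eef_pos: [564.2, -31.0, 140.9]
orientation: [0.002, 0.171, 0.985, -0.0]
contact_force: [-0.5, 0.7, -0.1]
finger_gap: 0.501
grasp_force: 0.0
```

Run:
```python
from h import *
p,d=cap('wrist'); o=np.array([471.6,-11.8]);th=-.207;c,s=np.cos(th),np.sin(th)
u,v=proj('wrist',[563.6,-31.1,62]).astype(int); print(u,v, proj('wrist',[563.6+c*40,-31.1+s*40,45]))
save('w2c.png',cv2.resize(p[max(v-60,0):v+60,max(u-70,0):u+70],None,fx=4,fy=4,interpolation=cv2.INTER_CUBIC))
```

```text
278 224 [284.98680698 263.1822847 ]
```

View pics/w2c.png

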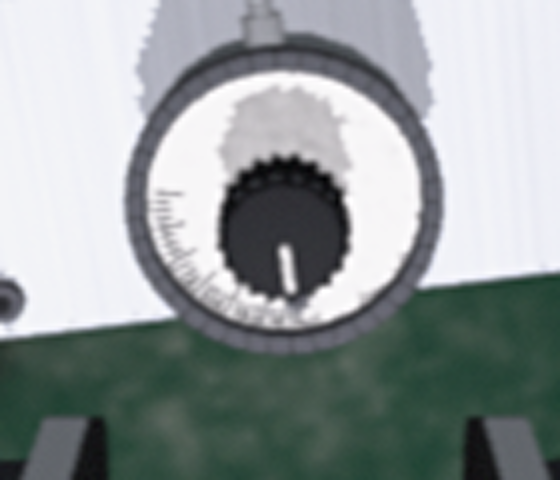

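The index on the knob lines up with the fixture's +x, so it is at the zero stop. Next I move to the spacer.

Request:
step_arm(deltas=[[[-0.008,-0.098,0],[0,0,0]],[[-0.016,-0.196,0],[0,0,0]],[[-0.025,-0.295,0],[0,0,0]],[[-0.033,-0.393,0],[0,0,0]],[[-0.041,-0.491,0],[0,0,0]]], claw=0.6)

```text
time_s: 8.65
eef_pos: [498.0, -269.8, 137.1]
orientation: [-0.002, 0.171, 0.985, 0.001]
contact_force: [0.3, 0.5, -0.2]
finger_gap: 0.606
grasp_force: 0.0
```

Request:
step_arm(deltas=[[[0,0,0],[0,0,0.02]],[[0,0,0],[0,0,0.04]],[[0,0,0],[0,0,0.06]],[[0,0,0],[0,0,0.08]],[[0,0,0],[0,0,0.1]]])

```text
time_s: 9.15
eef_pos: [498.6, -268.2, 136.9]
orientation: [-0.002, 0.469, 0.883, 0.0]
contact_force: [0.6, 0.7, -0.2]
finger_gap: 0.599
grasp_force: 0.0
```

Request:
step_arm(deltas=[[[0,0,0],[0,0,0.02]],[[0,0,0],[0,0,0.04]],[[0,0,0],[0,0,0.058]],[[0,0,0],[0,0,0.058]],[[0,0,0],[0,0,0.058]]])

```text
time_s: 9.65
eef_pos: [499.1, -268.3, 137.8]
orientation: [-0.001, 0.618, 0.786, 0.0]
contact_force: [-0.5, 0.6, -0.6]
finger_gap: 0.601
grasp_force: 0.0
```

Run:
```python
from h import *
p,d=cap('wrist'); save('w3.png',cv2.resize(p,(784,588)))
s=state(); q=s['orientation'];print(s['eef_pos'],s['joints'],R.from_quat([q[1],q[2],q[3],q[0]]).as_matrix().round(3))
P,m=cloud('wrist'); k=m&(P[...,2]>62)&(P[...,2]<69)&(np.hypot(P[...,0]-500,P[...,1]+269)<22)
r=cv2.minAreaRect(P[k][:,:2].astype(np.float32)); print(k.sum(),r, P[k].mean(0)); x=P[k][:,:2];e=np.linalg.svd(x-x.mean(0))[2][0];print('long axis',np.degrees(np.arctan2(e[1],e[0])))
print(proj('wrist',[500,-269,66])*1.4)
```

```text
[ 499.25853518 -268.48668214  138.12465278] [-6.90120681e-01  3.67506439e-01  1.62180583e+00 -1.71957539e-05
  1.15437261e+00 -9.27380932e-01] [[-0.235  0.972 -0.002]
 [ 0.972  0.235  0.001]
 [ 0.002 -0.001 -1.   ]]
430 ((499.02996826171875, -267.74334716796875), (9.215014457702637, 22.521974563598633), 13.426117897033691) [ 498.81426391 -267.02022345   66.23701767]
long axis -76.34881329286137
[392.67373666 323.24981009]
```

View pics/w3.png

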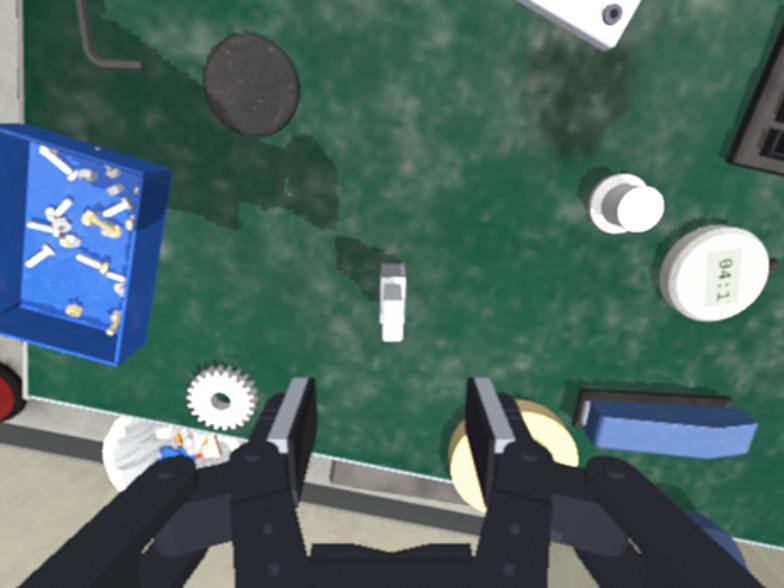

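The spacer tab is at (393,315), centred between the fingers and aligned with them. I descend and grip.

Request:
step_arm(deltas=[[[0.0016,0,0.05],[0,0,0]],[[0.0016,0,0.1],[0,0,0]],[[0.0016,0,0.15],[0,0,0]],[[0.0016,0,0.18],[0,0,0]],[[0.0016,0,0.188],[0,0,0]]])

```text
time_s: 10.2
eef_pos: [498.2, -267.0, 43.0]
orientation: [-0.002, 0.619, 0.786, 0.0]
contact_force: [-1.5, -0.2, -0.4]
finger_gap: 0.602
grasp_force: 0.0
```

Request:
step_arm(deltas=[[[0,0,0.006],[0,0,0]],[[0,0,0.01],[0,0,0]],[[0,0,0.01],[0,0,0]],[[0,0,0.01],[0,0,0]],[[0,0,0.01],[0,0,0]]])

```text
time_s: 10.7
eef_pos: [499.9, -268.4, 41.0]
orientation: [0.001, 0.619, 0.785, -0.0]
contact_force: [0.5, 0.1, -1.1]
finger_gap: 0.598
grasp_force: 0.0
```

Request:
step_arm(deltas=[[[0,0,0],[0,0,0]],[[0,0,0],[0,0,0]],[[0,0,0],[0,0,0]],[[0,0,0],[0,0,0]],[[0,0,0],[0,0,0]]], claw=0, force=40)

```text
time_s: 11.2
eef_pos: [499.7, -268.2, 40.5]
orientation: [0.0, 0.619, 0.785, -0.0]
contact_force: [-0.8, 0.0, 1.9]
finger_gap: 0.112
grasp_force: 39.8
```

Request:
step_arm(deltas=[[[0,0,0],[0,0,0]],[[0,0,0],[0,0,0]],[[0,0,0],[0,0,0]]])

```text
time_s: 11.5
eef_pos: [499.7, -268.2, 40.5]
orientation: [0.0, 0.619, 0.785, -0.0]
contact_force: [0.5, 0.1, 3.5]
finger_gap: 0.109
grasp_force: 39.8
```

Request:
step_arm(deltas=[[[0,0,-0.02],[0,0,0]],[[0,0,-0.06],[0,0,0]],[[0,0,-0.11],[0,0,0]],[[0,0,-0.15],[0,0,0]],[[0,0,-0.17],[0,0,0]]])

```text
time_s: 12.0
eef_pos: [500.2, -268.5, 127.4]
orientation: [0.001, 0.619, 0.785, -0.0]
contact_force: [-0.3, -1.2, -0.8]
finger_gap: 0.11
grasp_force: 39.3
```

Request:
step_arm(deltas=[[[0.06,0.01,0],[0,0,0]],[[0.15,0.024,0],[0,0,0]],[[0.24,0.039,0],[0,0,0]],[[0.33,0.053,0],[0,0,0]],[[0.4,0.064,0],[0,0,0]]])

```text
time_s: 12.5
eef_pos: [482.9, -63.6, 124.9]
orientation: [-0.001, 0.619, 0.785, -0.0]
contact_force: [0.9, -0.3, -1.3]
finger_gap: 0.111
grasp_force: 39.3
```

Request:
step_arm(deltas=[[[0.06,0.01,0],[0,0,0]],[[0.09,0.015,0],[0,0,0]],[[0.104,0.017,0],[0,0,0]],[[0.104,0.017,0],[0,0,0.015]],[[0.104,0.017,0],[0,0,0.03]]])

```text
time_s: 13.0
eef_pos: [480.3, -13.7, 125.1]
orientation: [-0.0, 0.692, 0.722, -0.0]
contact_force: [-0.4, -1.2, -0.4]
finger_gap: 0.107
grasp_force: 39.2
```

Request:
step_arm(deltas=[[[0,0,0],[0,0,0.015]],[[0,0,0],[0,0,0.03]],[[0,0,0],[0,0,0.04]],[[0,0,0],[0,0,0.0404]],[[0,0,0],[0,0,0.0404]]])

```text
time_s: 13.5
eef_pos: [480.4, -14.1, 125.1]
orientation: [-0.0, 0.776, 0.63, -0.0]
contact_force: [-0.6, -0.6, -0.6]
finger_gap: 0.111
grasp_force: 39.2
```

Request:
step_arm(deltas=[[[0,0,0],[0,0,0]],[[0,0,0],[0,0,0]],[[0,0,0],[0,0,0]],[[0,0,0],[0,0,0]],[[0,0,0],[0,0,0]]])

```text
time_s: 14.0
eef_pos: [480.4, -13.6, 125.3]
orientation: [0.0, 0.777, 0.63, -0.0]
contact_force: [-0.7, 1.0, -1.8]
finger_gap: 0.11
grasp_force: 39.2
```

Run:
```python
from h import *
s=state(); q=s['orientation'];m=R.from_quat([q[1],q[2],q[3],q[0]]).as_matrix();print(s['time_s'],s['eef_pos'],m.round(4),np.arctan2(m[1,1],m[0,1]),s['finger_gap'],s['contact_force'])
d=np.array([480.4,-13.6,0])-s['eef_pos'];print((m.T@d)/500)
p,_=cap('wrist'); save('w4.png',cv2.resize(p[30:330,80:480],(800,600)))
```

```text
14.0 [480.40375903 -13.57497783 125.31185569] [[ 0.206   0.9785 -0.    ]
 [ 0.9785 -0.206  -0.    ]
 [-0.     -0.     -1.    ]] -0.2075267576405414 0.11027687714416594 [-0.68280507  0.99714208 -1.76598454]
[-4.57841980e-05  5.87155938e-06  2.50623712e-01]
```

View pics/w4.png

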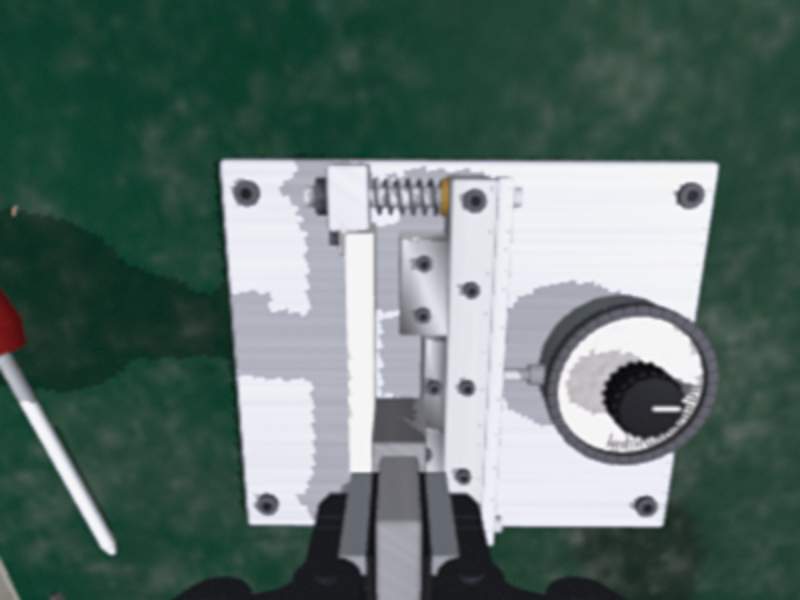

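The index points along +x (zero). The block (373–425, centre ~399) is centred over the middle gap, between tile edge ~375 and pad face ~424. I lower it.

Request:
step_arm(deltas=[[[0,0,0.02],[0,0,0]],[[0,0,0.04],[0,0,0]],[[0,0,0.06],[0,0,0]],[[0,0,0.07],[0,0,0]],[[0,0,0.074],[0,0,0]]])

```text
time_s: 14.55
eef_pos: [479.7, -13.4, 87.2]
orientation: [-0.001, 0.777, 0.63, -0.001]
contact_force: [-0.2, 1.1, -1.5]
finger_gap: 0.109
grasp_force: 39.3
```

Request:
step_arm(deltas=[[[0,0,0],[0,0,0]],[[0,0,0.003],[0,0,0]],[[0,0,0.008],[0,0,0]],[[0,0,0.014],[0,0,0]],[[0,0,0.02],[0,0,0]]])

```text
time_s: 15.05
eef_pos: [480.5, -13.6, 78.2]
orientation: [0.0, 0.777, 0.63, 0.0]
contact_force: [-0.2, -0.1, -2.3]
finger_gap: 0.111
grasp_force: 39.3
```

Request:
step_arm(deltas=[[[0,0,0.004],[0,0,0]],[[0,0,0.008],[0,0,0]],[[0,0,0.012],[0,0,0]],[[0,0,0.016],[0,0,0]],[[0,0,0.02],[0,0,0]]])

```text
time_s: 15.55
eef_pos: [480.5, -13.6, 68.2]
orientation: [0.0, 0.777, 0.63, 0.0]
contact_force: [0.3, 0.2, -0.5]
finger_gap: 0.11
grasp_force: 39.3
```

No contact force as it goes in. I keep lowering to the bed, where the TCP should read ~52.5.

Request:
step_arm(deltas=[[[0,0,0.005],[0,0,0]],[[0,0,0.01],[0,0,0]],[[0,0,0.015],[0,0,0]],[[0,0,0.02],[0,0,0]],[[0,0,0.024],[0,0,0]]])

```text
time_s: 16.05
eef_pos: [480.3, -13.6, 56.0]
orientation: [-0.0, 0.777, 0.63, -0.0]
contact_force: [0.5, -0.2, -1.1]
finger_gap: 0.109
grasp_force: 39.3
```

Request:
step_arm(deltas=[[[0,0,0.002],[0,0,0]],[[0,0,0.004],[0,0,0]],[[0,0,0.006],[0,0,0]],[[0,0,0.007],[0,0,0]],[[0,0,0.007],[0,0,0]]])

```text
time_s: 16.55
eef_pos: [480.4, -13.6, 52.8]
orientation: [-0.0, 0.777, 0.63, -0.0]
contact_force: [-0.2, -0.1, -1.8]
finger_gap: 0.111
grasp_force: 39.3
```

Request:
step_arm(deltas=[[[0,0,0.001],[0,0,0]],[[0,0,0.001],[0,0,0]],[[0,0,0.001],[0,0,0]]])

```text
time_s: 16.85
eef_pos: [480.6, -13.6, 52.5]
orientation: [0.0, 0.777, 0.63, 0.0]
contact_force: [-0.8, -0.6, 1.1]
finger_gap: 0.113
grasp_force: 39.5
```

Request:
step_arm(deltas=[[[0,0,0.001],[0,0,0]],[[0,0,0.001],[0,0,0]],[[0,0,0.001],[0,0,0]]])

```text
time_s: 17.15
eef_pos: [480.6, -13.6, 52.5]
orientation: [0.0, 0.777, 0.63, 0.0]
contact_force: [-1.9, -0.2, 7.2]
finger_gap: 0.111
grasp_force: 40.4
```

Request:
step_arm(deltas=[[[0,0,0],[0,0,0]],[[0,0,0],[0,0,0]],[[0,0,0],[0,0,0]],[[0,0,0],[0,0,0]],[[0,0,0],[0,0,0]]], claw=0.4)

```text
time_s: 17.65
eef_pos: [480.4, -13.6, 51.7]
orientation: [-0.0, 0.777, 0.63, -0.0]
contact_force: [0.3, -0.7, 0.1]
finger_gap: 0.401
grasp_force: 0.0
```

Request:
step_arm(deltas=[[[0,0,-0.02],[0,0,0]],[[0,0,-0.06],[0,0,0]],[[0,0,-0.1],[0,0,0]],[[0,0,-0.13],[0,0,0]],[[0,0,-0.14],[0,0,0]]])

```text
time_s: 18.15
eef_pos: [481.6, -13.9, 124.0]
orientation: [0.002, 0.777, 0.63, 0.001]
contact_force: [0.0, -0.2, -0.7]
finger_gap: 0.401
grasp_force: 0.0
```

Request:
step_arm(deltas=[[[0,-0.05,0],[0,0,0]],[[0,-0.11,0],[0,0,0]],[[0,-0.13,0],[0,0,0]],[[0,-0.13,0],[0,0,0]],[[0,-0.13,0],[0,0,0]]], claw=0)

```text
time_s: 18.65
eef_pos: [418.1, -0.6, 122.2]
orientation: [0.001, 0.777, 0.63, 0.001]
contact_force: [0.5, 0.1, -0.7]
finger_gap: 0.001
grasp_force: 0.0
```

Run:
```python
from h import *
p,_=cap('wrist'); s=state(); print(s['eef_pos'],s['finger_gap'],s['time_s']); save('w5.png',cv2.resize(p[60:360,160:560],(800,600)))
```

```text
[418.32313758  -0.65687389 122.17918065] 0.0027703509947629473 18.7
```

View pics/w5.png

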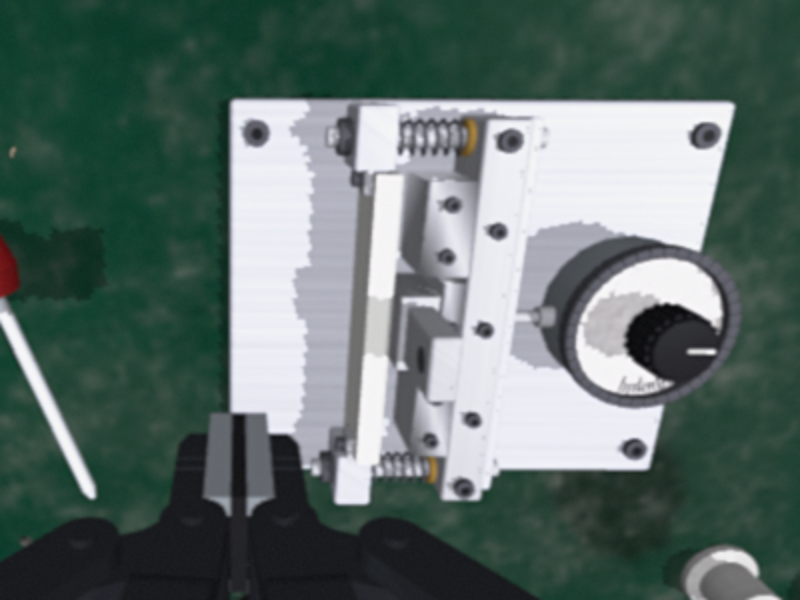

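The spacer stands in the middle gap with its tab at about (435,365), and the index is still at zero. Before pressing I check the shut fingers' profile for clearance to the tab.

Run:
```python
from h import *
z=np.load('wrist.npz'); K,M=T('wrist',z); P,m=cloud('wrist')
q=z['q'];Rm=R.from_quat([q[1],q[2],q[3],q[0]]).as_matrix(); t=(P-z['pos'])@Rm
k=m&(t[...,2]<6)
for a in range(-80,6,6):
    kk=k&(t[...,2]>=a)&(t[...,2]<a+6)
    if kk.sum()>5: x=t[kk]; print(a,kk.sum(),'y',np.percentile(x[:,1],[1,99]).round(1),'x',np.percentile(x[:,0],[1,99]).round(1))
```

```text
-80 6349 y [-54.4  53.2] x [ 2.2 18.1]
-74 5367 y [-49.6  48.4] x [-4.2 18.1]
-68 3652 y [-45.2  43.8] x [-9.2 17.7]
-62 5267 y [-39.6  38.4] x [-9.1 13.2]
-56 3340 y [-36.3  35. ] x [-8.3 14.3]
-50 1967 y [-31.4  29.9] x [-9.2 14.3]
-44 655 y [-20.3  18.9] x [-8.8 13.8]
-38 582 y [-13.4  12. ] x [-10.2  12. ]
-32 568 y [-14.   12.6] x [ 6.5 12. ]
-26 482 y [-13.9  12.7] x [ 6.4 11.9]
-20 432 y [-14.   12.7] x [ 6.6 12. ]
-14 375 y [-13.5  12.2] x [ 6.5 11.9]
-8 136 y [-11.7  11.2] x [ 6.8 11.7]
```

The shut fingers widen along the closing axis more than 40 mm above the tips, which would reach the tab. I'll turn the tool 90° and press with the 22 mm finger sides instead.

Request:
step_arm(deltas=[[[0,0,0],[0,0,-0.022]],[[0,0,0],[0,0,-0.044]],[[0,0,0],[0,0,-0.066]],[[0,0,0],[0,0,-0.088]],[[0,0,0],[0,0,-0.11]]])

```text
time_s: 19.2
eef_pos: [418.2, -0.6, 121.8]
orientation: [0.0, 0.515, 0.857, 0.0]
contact_force: [0.6, 0.4, 0.4]
finger_gap: -0.003
grasp_force: 0.0
```

Request:
step_arm(deltas=[[[0,0,0],[0,0,-0.022]],[[0,0,0],[0,0,-0.044]],[[0,0,0],[0,0,-0.066]],[[0,0,0],[0,0,-0.088]],[[0,0,0],[0,0,-0.11]]])

```text
time_s: 19.7
eef_pos: [418.2, -0.7, 121.8]
orientation: [0.0, 0.194, 0.981, -0.0]
contact_force: [0.2, -0.7, 0.0]
finger_gap: -0.004
grasp_force: 0.0
```

Request:
step_arm(deltas=[[[0,0,0],[0,0,-0.022]],[[0,0,0],[0,0,-0.03]],[[-0.02,0,0],[0,0,-0.03]],[[-0.04,0,0],[0,0,-0.03]],[[-0.04,0,0],[0,0,-0.03]]])

```text
time_s: 20.2
eef_pos: [437.8, -9.0, 122.0]
orientation: [0.001, 0.105, 0.995, -0.0]
contact_force: [-1.1, -0.3, 0.6]
finger_gap: -0.001
grasp_force: 0.0
```

Request:
step_arm(deltas=[[[0,0,0],[0,0,0]],[[0,0,0],[0,0,0]],[[0,0,0],[0,0,0]]])

```text
time_s: 20.5
eef_pos: [435.0, -7.8, 121.7]
orientation: [-0.0, 0.104, 0.995, 0.0]
contact_force: [-0.6, 0.4, -0.2]
finger_gap: -0.003
grasp_force: 0.0
```

```bash
cat > st.py <<'E'
from h import *
s=state(); q=s['orientation'];m=R.from_quat([q[1],q[2],q[3],q[0]]).as_matrix(); th=-.2075;c,n=np.cos(th),np.sin(th)
d=s['eef_pos'][:2]-[471.6,-11.8]; f=s['contact_force']
print('t',s['time_s'],'fix xy',(d@[c,n]).round(2),(d@[-n,c]).round(2),'z',s['eef_pos'][2].round(2),'yawy',np.arctan2(m[1,1],m[0,1]).round(4),'want',round(th+np.pi/2,4),'F fix',(f[:2]@[c,n]).round(2),(f[:2]@[-n,c]).round(2),f[2].round(2),'tz',m[:,2].round(3))
E
python3 st.py
```

```text
t 20.5 fix xy -36.65 -3.6 z 121.73 yawy 1.3629 want 1.3633 F fix -0.65 0.23 -0.24 tz [-0.  0. -1.]
```

Request:
step_arm(deltas=[[[-0.006,0.007,0.04],[0,0,0]],[[-0.006,0.007,0.08],[0,0,0]],[[-0.006,0.007,0.12],[0,0,0]],[[-0.006,0.007,0.15],[0,0,0]],[[-0.006,0.007,0.17],[0,0,0]]])

```text
time_s: 21.0
eef_pos: [438.2, -4.9, 35.9]
orientation: [-0.001, 0.104, 0.995, 0.0]
contact_force: [-0.4, -0.1, -0.1]
finger_gap: -0.001
grasp_force: 0.0
```

Request:
step_arm(deltas=[[[0,0,0.006],[0,0,0]],[[0,0,0.014],[0,0,0]],[[0,0,0.018],[0,0,0]],[[0,0,0.018],[0,0,0]],[[0,0,0.018],[0,0,0]]])

```text
time_s: 21.5
eef_pos: [439.3, -5.2, 28.2]
orientation: [0.0, 0.104, 0.995, -0.0]
contact_force: [-0.4, 0.1, -0.7]
finger_gap: 0.001
grasp_force: 0.0
```

```bash
python3 st.py
```

```text
t 21.5 fix xy -33.01 -0.19 z 28.21 yawy 1.3631 want 1.3633 F fix -0.45 0.05 -0.65 tz [ 0.001 -0.    -1.   ]
```

Request:
step_arm(deltas=[[[-0.004,0,0],[0,0,0]],[[-0.008,0,0],[0,0,0]],[[-0.012,0,0],[0,0,0]],[[-0.016,0,0],[0,0,0]],[[-0.018,0,0],[0,0,0]]])

```text
time_s: 22.0
eef_pos: [448.1, -7.1, 27.8]
orientation: [0.0, 0.104, 0.995, -0.0]
contact_force: [0.8, -1.0, -0.7]
finger_gap: 0.004
grasp_force: 0.0
```

Request:
step_arm(deltas=[[[-0.001,0,0],[0,0,0]],[[-0.002,0,0],[0,0,0]],[[-0.003,0,0],[0,0,0]],[[-0.004,0,0],[0,0,0]],[[-0.005,0,0],[0,0,0]]])

```text
time_s: 22.5
eef_pos: [450.2, -7.5, 27.8]
orientation: [-0.0, 0.104, 0.995, 0.0]
contact_force: [-0.3, -0.0, -0.6]
finger_gap: 0.002
grasp_force: 0.0
```

Request:
step_arm(deltas=[[[-0.001,0,0],[0,0,0]],[[-0.002,0,0],[0,0,0]],[[-0.003,0,0],[0,0,0]],[[-0.004,0,0],[0,0,0]],[[-0.004,0,0],[0,0,0]]])

```text
time_s: 23.0
eef_pos: [451.9, -7.8, 27.8]
orientation: [-0.0, 0.104, 0.995, 0.0]
contact_force: [-0.7, -1.3, 1.0]
finger_gap: -0.001
grasp_force: 0.4
```

```bash
python3 st.py
```

```text
t 23.0 fix xy -20.1 -0.18 z 27.75 yawy 1.3631 want 1.3633 F fix -0.45 -1.42 0.99 tz [-0.001  0.    -1.   ]
```

At about contact. I advance in small steps.

Request:
step_arm(deltas=[[[-0.001,0,0],[0,0,0]],[[-0.002,0,0],[0,0,0]],[[-0.002,0,0],[0,0,0]]])

```text
time_s: 23.3
eef_pos: [452.1, -7.8, 27.7]
orientation: [-0.001, 0.104, 0.995, 0.0]
contact_force: [-4.3, 1.0, 2.8]
finger_gap: -0.003
grasp_force: 2.3
```

Request:
step_arm(deltas=[[[-0.001,0,0],[0,0,0]],[[-0.002,0,0],[0,0,0]],[[-0.002,0,0],[0,0,0]]])

```text
time_s: 23.6
eef_pos: [453.1, -8.1, 27.6]
orientation: [-0.001, 0.104, 0.995, 0.0]
contact_force: [-5.0, 0.6, 3.9]
finger_gap: -0.001
grasp_force: 2.6
```

Request:
step_arm(deltas=[[[-0.001,0,0],[0,0,0]],[[-0.002,0,0],[0,0,0]],[[-0.002,0,0],[0,0,0]]])

```text
time_s: 23.9
eef_pos: [453.9, -8.2, 27.6]
orientation: [-0.001, 0.104, 0.995, 0.0]
contact_force: [-5.0, 0.6, 4.0]
finger_gap: -0.002
grasp_force: 2.8
```

```bash
python3 st.py
```

```text
t 23.9 fix xy -18.08 -0.16 z 27.59 yawy 1.3632 want 1.3633 F fix -4.99 -0.41 4.0 tz [-0.002  0.    -1.   ]
```

Request:
step_arm(deltas=[[[-0.001,0,0],[0,0,0]],[[-0.002,0,0],[0,0,0]],[[-0.002,0,0],[0,0,0]]])

```text
time_s: 24.2
eef_pos: [454.5, -8.4, 27.6]
orientation: [-0.002, 0.104, 0.995, 0.0]
contact_force: [-6.1, 0.2, 4.7]
finger_gap: -0.002
grasp_force: 3.2
```

Request:
step_arm(deltas=[[[-0.001,0,0],[0,0,0]],[[-0.002,0,0],[0,0,0]],[[-0.002,0,0],[0,0,0]]])

```text
time_s: 24.5
eef_pos: [455.3, -8.5, 27.5]
orientation: [-0.002, 0.104, 0.995, 0.0]
contact_force: [-6.7, 0.4, 5.6]
finger_gap: -0.001
grasp_force: 3.5
```

Request:
step_arm(deltas=[[[-0.001,0,0],[0,0,0]],[[-0.002,0,0],[0,0,0]],[[-0.002,0,0],[0,0,0]]])

```text
time_s: 24.8
eef_pos: [455.8, -8.6, 27.5]
orientation: [-0.002, 0.104, 0.995, 0.0]
contact_force: [-8.1, 0.8, 6.2]
finger_gap: 0.001
grasp_force: 4.0
```

```bash
python3 st.py
```

```text
t 24.8 fix xy -16.1 -0.13 z 27.46 yawy 1.3633 want 1.3633 F fix -8.07 -0.87 6.21 tz [-0.004  0.001 -1.   ]
```

Request:
step_arm(deltas=[[[-0.001,0,0],[0,0,0]],[[-0.002,0,0],[0,0,0]],[[-0.002,0,0],[0,0,0]]])

```text
time_s: 25.1
eef_pos: [455.9, -8.6, 27.3]
orientation: [-0.003, 0.103, 0.995, 0.0]
contact_force: [-10.5, 0.6, 7.9]
finger_gap: -0.0
grasp_force: 5.1
```

Request:
step_arm(deltas=[[[-0.001,0,0],[0,0,0]],[[-0.001,0,0],[0,0,0]],[[-0.001,0,0],[0,0,0]]])

```text
time_s: 25.4
eef_pos: [455.8, -8.6, 27.2]
orientation: [-0.004, 0.103, 0.995, 0.0]
contact_force: [-11.8, 1.2, 8.4]
finger_gap: 0.0
grasp_force: 5.6
```

```bash
python3 st.py
```

```text
t 25.4 fix xy -16.1 -0.08 z 27.21 yawy 1.3636 want 1.3633 F fix -11.82 -1.27 8.39 tz [-0.007  0.001 -1.   ]
```

Request:
step_arm(deltas=[[[-0.001,0,0],[0,0,0]],[[-0.002,0,0],[0,0,0]],[[-0.003,0,0],[0,0,0]],[[-0.003,0,0],[0,0,0]],[[-0.003,0,0],[0,0,0]]])

```text
time_s: 25.9
eef_pos: [455.8, -8.5, 27.0]
orientation: [-0.005, 0.103, 0.995, 0.001]
contact_force: [-13.7, 1.7, 10.4]
finger_gap: 0.002
grasp_force: 7.3
```

```bash
python3 st.py
python3 - <<'E'
from h import *
p,_=cap('wrist'); save('w6.png',cv2.resize(p[60:360,160:560],(800,600)))
E
```

```text
t 25.9 fix xy -16.12 -0.02 z 26.96 yawy 1.3637 want 1.3633 F fix -13.72 -1.12 10.41 tz [-0.01   0.002 -1.   ]
```

View pics/w6.png

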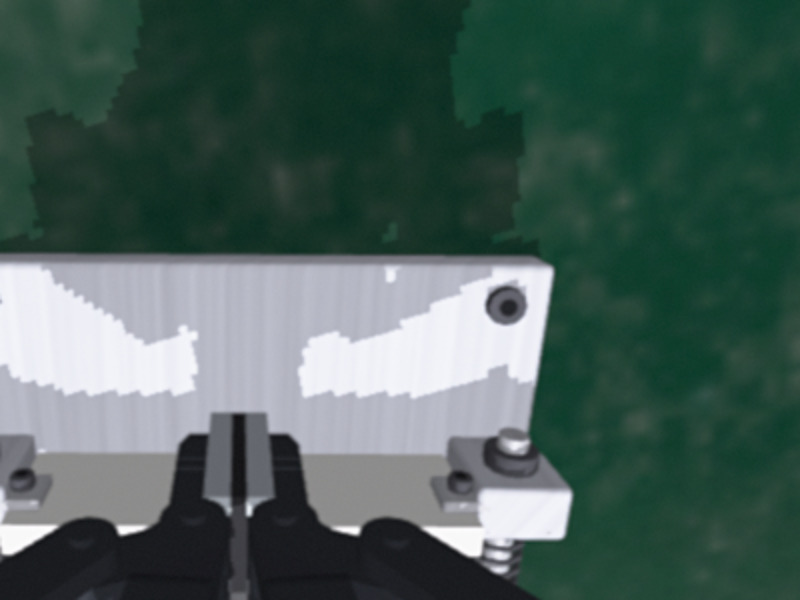

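Request:
step_arm(deltas=[[[-0.001,0,0],[0,0,0]],[[-0.001,0,0],[0,0,0]],[[-0.001,0,0],[0,0,0]],[[-0.001,0,0],[0,0,0]],[[-0.001,0,0],[0,0,0]]])

```text
time_s: 26.45
eef_pos: [455.9, -8.5, 27.0]
orientation: [-0.005, 0.103, 0.995, 0.001]
contact_force: [-15.6, 1.0, 11.8]
finger_gap: 0.003
grasp_force: 7.9
```

```bash
python3 st.py; python3 -c "
from h import *
print(workorder.hand_in())"
```

```text
t 26.45 fix xy -16.08 0.01 z 26.96 yawy 1.3638 want 1.3633 F fix -15.51 -2.24 11.79 tz [-0.011  0.002 -1.   ]
the job is handed in; nothing more can be done
None
```

The job is handed in at 26.5 s but no verdict came back: the peak hand was reset to zero, the spacer stands in the wide (middle) gap, and the fingers are holding the tile with about 15 N after about 4 mm of travel, where it came up firm.

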